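Lock the coin-tube rack with its sprung bar

ROBOT

A 6-joint arm with a two-finger parallel gripper is mounted at the origin on the work surface. World frame = base frame: x ahead of the robot, y to its left, z up, the work surface at z = 0. Lengths are in m, angles in degrees, forces in N, time in s.
With the tool pointing down it reaches from about 0.3 to 0.75 m from the base axis. Payload 8.5 kg.
Tool frame: the origin (TCP) lies midway between the tips of the shut fingers; the grasp point (between the pads) lies 19 mm behind it (env.hold_point_z is the distance from the TCP to the grasp point, in m); z points along the fingers, y is the line along which they close (so a half turn about z gives the same grasp; the last joint's range is limited). The gripper opens to 85 mm and grips with 20 to 120 N. Pads are 22 mm wide; open, the fingers measure 114 mm over their backs; the gripper's body (76 mm by 85 mm) begins 54 mm behind the grasp point. The pads swing forward as they close: fully open they stand 13 mm farther back than shut.
Start: joints at [51.664, 21.807, 74.336, -0, 83.858, -12.336], TCP at [0.241, 0.494, 0.231] pointing down, gripper open.
Joint ranges: [-178.18, 178.18], [-50.72, 133.34], [12.68, 142.11], [-81.47, 261.47], [9.98, 163.14], [-165.26, 165.26]. Speed limits (degrees/s): [136.94, 136.94, 180, 180, 180, 180].

INTERFACE

Orientations are given as a 3x3 rotation matrix whose columns are the frame's x, y, z axes.
In Python, from rig import observe, get_image, camera_info, env gives the robot as it stands.
- The arm moves only by the tool drive_tool, never from a script. Its arguments are lists of equal length, an entry for each row: "offset": the shift along the tool's x, y, z in units of 40 mm (1.0 is 40 mm), a list of three; "turn": the turn, a rotation vector about the tool's x, y, z in units of 6 degrees (1.0 is 6 degrees), a list of three; "hand": the opening, from 0 (shut) to 1 (fully open). A call has exactly 10 rows; each row shifts and turns the commanded pose from where the row before left it, along the tool's axes as they then stand; what a row does not reach is not made up. A row lasts 1/8 s, in which the tool goes at most 62.5 mm and 10.7 degrees, less where a joint would pass 70% of its speed; a pose out of reach is approached as far as the arm can. A call is refused whole if a number of a shift passes 1 or a number of a turn 1, either way. A call with a gripper value outside its range is refused whole. The fingers move at their own pace and stop on an object; "newtons" is the grip in N (left out, the last holds). Time passes only in rows, so rows that do not move let the fingers close, or fill a call up. It gives the time, the measured TCP pose, the force, the opening and the grip force at its end, in the units of the state.
- observe(): the state, without advancing time (a new reading comes with each control period).
- get_image(name): name is "scene" or "top" or "wrist"; returns the picture (480x640x3 uint8, blue, green, red); there is no depth.
- camera_info(name): a dict with "fx", "fy", "cx", "cy" (pixels), "world_to_cam" (4x4, takes a point from world to camera coordinates). Camera axes: x right, y down, z forward; pixel columns grow to the right and rows downward; lengths in m; the calibration is good to about 2 mm. The wrist camera is an equidistant fisheye: a pixel r from the principal point sees the ray r / f radians off the axis. A picture is of the moment at which its call begins: read the wrist's pose just before it. camera_info takes no time and is no camera call; for the wrist camera it gives the pose at the moment of the call.
- env.close_job(): hands the job in; it is judged then, once.
The state is a dict: "time_s": time; "q": joint angles; "qvel": joint speeds; "joint_efforts": joint torques, N m; "position": TCP position; "tool_rot": TCP orientation; "ft_force": force on the tool from outside, world axes, zero at the start; "wrist_torque": the same for the moment, N m; "grip_width": finger opening in m; "gripper_force": force on a finger pad.
Only numpy, scipy, OpenCV 4.12 (cv2) and the standard library are available. Lean on these libraries where they do the work, as an engineer would, in place of code of your own. Each camera call takes 0.05 s, during which the arm holds its last target. There are 200 camera calls.

TASK

Lock the coin-tube rack: take the sprung retaining bar from its grey cradle and fit it level between the rack's two stops, its green sprung end fully home in the recess of the tall green stop and its brass pin fully home in the recess of the low brass stop, then let go. The stops are set at a height you must find by feel, so be gentle: never force the bar against the rack (keep well under 25 N), and leave the coin tubes and everything else on the table where they are.

Things in the scene. Friction and masses are not known exactly. Their poses are not given: they have to be found in the camera images.
- bar_center (a point): Centre of the retaining bar (on its long axis, half-way up): a 22 x 22 mm square aluminium tube, 0.23 kg, with a black rubber grip sleeve 44 mm long about this point. y runs along the bar to the green sprung end, z is up; grasp it across its x, from above. The tube ends lie at y = +76 and -86 mm. It starts in the cradle, 35 mm above the table, up to 6 mm from the cradle's middle.
- cradle: Grey cradle, fixed, under the bar: base 60 x 140 x 5 mm with two saddles at y = +-55 mm (14 mm long in y, 34 mm in x, seat 24 mm above the table, side lips 5 mm higher). Origin: centre of its underside; y along the bar.
- sprung_tip (a point): Round end (hemisphere) of the green sprung plunger, 10 mm diameter, slippery; on the bar's axis, at y = +101 mm from bar_center when fully out. It slides up to 21 mm inwards against a spring (0.6 N at the start, 0.3 N per mm more, 6.9 N when fully in), then meets a hard stop.
- pin_tip (a point): End of the fixed brass pin, 10 mm diameter, 10 mm long, slippery, its end flat with a 1.5 mm chamfer; on the bar's axis, at y = -96 mm from bar_center.
- rack: Coin-tube rack, fixed: base 90 (x) x 240 (y) x 6 mm with a black five-pocket tray, 42 mm high; origin at the centre of its underside, z up, y along the rack to the tall green stop. With the plunger pressed on the green face above its recess, bar_center at y = +6 mm brings the pin just inside the brass face; at +10 mm the spring is fully in. Seated: x = y = 0, spring 2.1 N.
- green_stop (a point): Tall green stop: this point is on its flat inner face (rack x = 0, y = +90 mm, 90 mm above the table). A square recess 13 x 13 mm, 6 mm deep, is centred at x = 0, at a height set by hand anywhere from 78 to 102 mm above the table and not measured: feel for it. The face goes on to 54 mm above the recess centre. The upright behind it ends at 118 mm. 44 mm wide in x.
- brass_stop (a point): Low brass stop: this point is on its inner face (rack x = 0, y = -90 mm, 90 mm above the table), which looks at the green one, 180 mm away. Same recess (13 x 13 mm, 6 mm deep) at exactly the same unmeasured height as the green one's. The stop ends 13 mm above its recess centre, the upright behind it at 88 mm. 44 mm wide in x.
- tube0_center (a point): Short coin tube with yellow cap, 29 mm diameter, 40 mm high, standing in the rack's pocket at the brass end; its top is 49 mm above the table. Centre. To be left alone.
- tube1_center (a point): Same with a white cap, in the next pocket. Centre. To be left alone.
- tube2_center (a point): Same with a yellow cap, in the pocket between the middle one and the green end. Centre. To be left alone.
- tall_tube_center (a point): Coin tube with yellow cap, 42 mm diameter, 85 mm high, standing on the table. Centre. To be left alone.
- stack_center (a point): Stack of coin capsules, 44 mm diameter, 60 mm high. Centre. To be left alone.
- ingot_center (a point): Gold-coloured ingot lying flat, 52 x 100 x 12 mm. Centre. To be left alone.
- medal_center (a point): Large silver medal in a round white capsule lying flat, 94 mm diameter, 12 mm thick. Centre. To be left alone.
There are look-alikes about, which are no part of the job. Of the things shaped like the part that bears bar_center, the aluminium one is meant.

How it is judged:
By the outcome, as a careful person would: the job done as asked, in the order asked, and still so for the second after the job is handed in, with the robot touching nothing.
It also fails if it takes over 64 s, if anything falls off the work surface, if the arm or the gripper's body presses on something with over 40 N, if the wrist force passes 120 N, or if a joint passes its speed limit or range.

## Working session

There is one attempt and no reset: what is moved stays moved. The work goes in short steps, Python scripts to look and compute and a tool call to move; the robot and the scene stay as the last step left them, time stands still between calls to the robot, and variables do not carry over. Pictures are saved under pics/ and viewed, at most 10 in all, crops included, and the job is handed in when it is done.

Besides the shell and the picture viewer there is one more tool, called after "Call:" as name(argument=value, ...), one argument or row to a line, values as JSON. drive_tool: Moves the arm, as the interface text tells. Its arguments: {"type":"object","properties":{"offset":{"type":"array"},"turn":{"type":"array"},"hand":{"type":"array"},"newtons":{"type":"number"}},"required":["offset","turn","hand"]}

```bash
mkdir -p pics; ls
python3 - <<'E'
from rig import observe,get_image,camera_info,env
import cv2,numpy as np
for n in("scene","top"):
    cv2.imwrite(f"pics/{n}0.png",get_image(n)); c=camera_info(n); print(n,c)
o=observe();print(o['time_s'],o['position'],o['tool_rot'],o['grip_width'],env.hold_point_z)
E
```

```text
pics
scene {'fx': 519.9473108105208, 'fy': 519.9473108105208, 'cx': 323.7818771891674, 'cy': 239.1675185811844, 'world_to_cam': array([[ 0.86406805,  0.50293605, -0.02101724, -0.49063657],
       [ 0.33298644, -0.60240113, -0.72541912, -0.0923613 ],
       [-0.37750024,  0.61981303, -0.68798646,  1.30120766],
       [ 0.        ,  0.        ,  0.        ,  1.        ]])}
top {'fx': 619.7950784406224, 'fy': 619.7950784406224, 'cx': 317.5869519618722, 'cy': 240.9479747717486, 'world_to_cam': array([[-0.02664881, -0.99958438, -0.01099602,  0.08852608],
       [-0.99743408,  0.02731943, -0.06617327,  0.54266724],
       [ 0.06644618,  0.00920437, -0.99774756,  1.27143781],
       [ 0.        ,  0.        ,  0.        ,  1.        ]])}
0.1 [0.24094085 0.49411234 0.23077014] [[-8.98763009e-01  4.38433954e-01 -8.49877501e-04]
 [ 4.38434673e-01  8.98762443e-01 -1.05288019e-03]
 [ 3.02219554e-04 -1.31890553e-03 -9.99999085e-01]] 0.08526986394092995 0.0187
```

View pics/scene0.png

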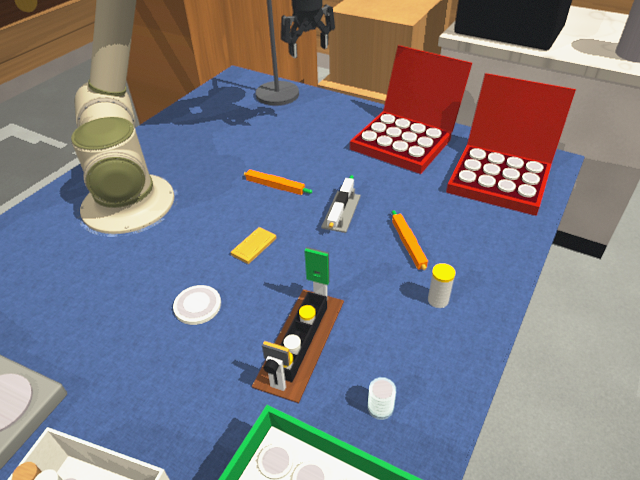

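View pics/top0.png

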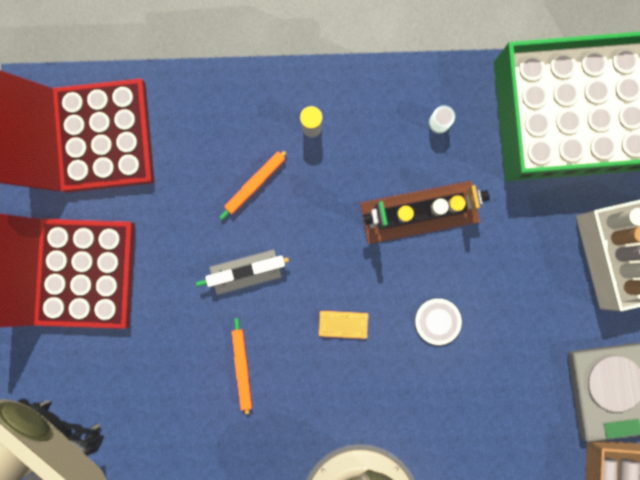

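Candidates for the bar: aluminium/white bar at top (245,271) / scene (341,203); orange look-alikes at top (253,185) / scene (408,240), and top (241,370) / scene (277,182). I choose the aluminium one in the grey cradle (green end at the left in the top view). The rack is at top (420,212), green stop on the left at (382,213), brass stop at (476,197). Next is a close crop of both.

Run:
```python
import cv2,numpy as np
t=cv2.imread("pics/top0.png");s=cv2.imread("pics/scene0.png")
f=lambda im,x,y,w,h:cv2.resize(im[y:y+h,x:x+w],(400,300),interpolation=cv2.INTER_CUBIC)
a=f(t,190,235,108,81)  # bar top
b=f(t,355,165,140,105)
c=f(s,305,165,80,60)
d=f(s,240,240,220,165)
cv2.imwrite("pics/crop1.png",np.vstack([np.hstack([a,b]),np.hstack([c,d])]))
```

```text
(no output)
```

View pics/crop1.png

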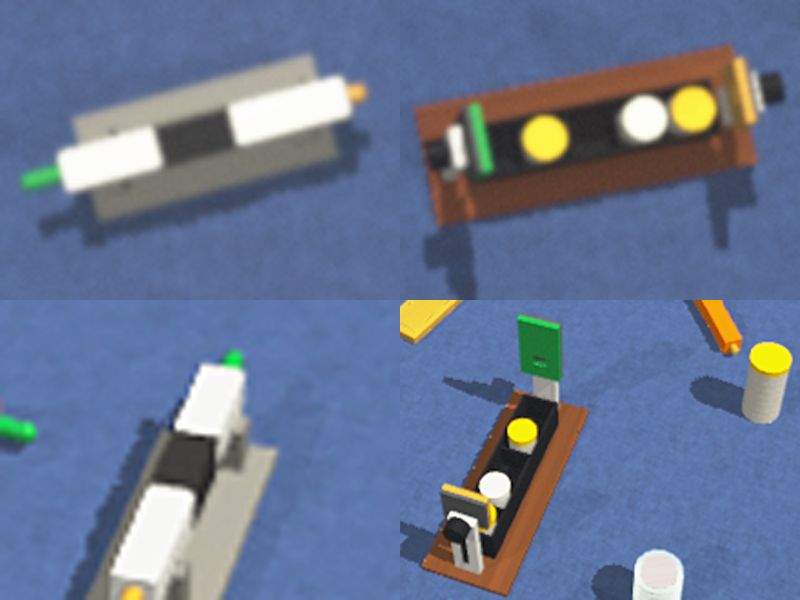

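The crops confirm it: white/aluminium bar, black sleeve, green tip at top (196,283), brass pin at (289,260), lying in the grey cradle. In the scene view the green stop's plate and its recess, near (317,273), are visible.

```bash
cat > h.py <<'E'
import numpy as np,cv2
from rig import observe,get_image,camera_info,env
def ray(c,p):
    x=np.array([(p[0]-c['cx'])/c['fx'],(p[1]-c['cy'])/c['fy']])
    if c.get('fish'):
        r=np.linalg.norm(x); d=np.array([*(x/r*np.sin(r)),np.cos(r)]) if r>0 else np.array([0,0,1.])
    else: d=np.array([*x,1.])
    W=c['world_to_cam'];R=W[:3,:3];o=-R.T@W[:3,3];d=R.T@d
    return o,d/np.linalg.norm(d)
def plane(c,p,z):
    o,d=ray(c,p);return o+d*(z-o[2])/d[2]
def tri(*cp):
    A=np.zeros((3,3));b=np.zeros(3);L=[ray(c,p) for c,p in cp]
    for o,d in L:
        M=np.eye(3)-np.outer(d,d);A+=M;b+=M@o
    X=np.linalg.solve(A,b)
    return X,[round(1e3*np.linalg.norm((np.eye(3)-np.outer(d,d))@(X-o)),1) for o,d in L]
def proj(c,X):
    W=c['world_to_cam'];q=W[:3,:3]@X+W[:3,3]
    if c.get('fish'):
        r=np.hypot(*q[:2]);t=np.arctan2(r,q[2]);u=q[:2]/r*t
    else:u=q[:2]/q[2]
    return np.array([c['cx']+c['fx']*u[0],c['cy']+c['fy']*u[1]])
E
python3 - <<'E'
from h import *
np.set_printoptions(precision=4,suppress=True)
T=camera_info('top');S=camera_info('scene')
print('cam',ray(T,(0,0))[0],ray(S,(0,0))[0])
print('spr',tri((T,(196,283)),(S,(352,175.4))));print('pin',tri((T,(289.1,259.8)),(S,(331,227))))
P=[plane(T,p,.035) for p in((196,283),(289.1,259.8))];print(P,np.linalg.norm(P[0]-P[1]))
C=[plane(T,p,.006) for p in((360.3,202.5),(471.2,181.5),(480,221.7),(368,244.8))]
print(*C,[np.linalg.norm(C[i]-C[(i+1)%4]) for i in range(4)],np.mean(C,0))
# segment masks subpixel-ish
im=cv2.cvtColor(get_image('top'),cv2.COLOR_BGR2HSV)
m=((im[...,1]<60)&(im[...,2]>200)).astype(np.uint8);m[:235]=0;m[320:]=0;m[:,:190]=0;m[:,300:]=0
ys,xs=np.nonzero(m);r=cv2.minAreaRect(np.c_[xs,ys].astype(np.float32));print('barrect',r)
print('barc',plane(T,r[0],.046))
E
```

```text
cam [0.4592 0.062  1.3055] [ 0.9459 -0.6154  0.8179]
spr (array([0.4632, 0.3241, 0.0365]), [np.float64(1.2), np.float64(1.2)])
pin (array([0.5078, 0.134 , 0.0321]), [np.float64(1.3), np.float64(1.3)])
[array([0.4642, 0.3251, 0.035 ]), array([0.5066, 0.1331, 0.035 ])] 0.1966051696212857
[ 0.6244 -0.0182  0.006 ] [ 0.6624 -0.2533  0.006 ] [ 0.5768 -0.268   0.006 ] [ 0.5347 -0.0316  0.006 ] [np.float64(0.23807114062751497), np.float64(0.08684785385630914), np.float64(0.2401529337610254), np.float64(0.09073058230926179)] [ 0.5996 -0.1428  0.006 ]
barrect ((244.57147216796875, 270.26446533203125), (11.923544883728027, 80.59480285644531), 74.87599182128906)
barc [0.4874 0.2236 0.046 ]
```

```bash
cat >> h.py <<'E'
def goto(p,yaw,n=10,start=None):
    """rows to TCP p with tool x at yaw (deg), z down; returns final pose"""
    from scipy.spatial.transform import Rotation as Ro
    o=observe() if start is None else start;P=np.array(o['position'],float);R=np.array(o['tool_rot'])
    a=np.radians(yaw);G=np.array([[np.cos(a),np.sin(a),0],[np.sin(a),-np.cos(a),0],[0,0,-1.]])
    off=[];tn=[];p=np.array(p,float)
    for k in range(n,0,-1):
        s=np.round(R.T@(p-P)/k/.04,2);t=np.round(Ro.from_matrix(R.T@G).as_rotvec(degrees=True)/k/6,2)
        off.append(s.tolist());tn.append(t.tolist());P=P+R@s*.04;R=R@Ro.from_rotvec(t*6,degrees=True).as_matrix()
    print(str(off).replace(' ',''));print(str(tn).replace(' ',''))
    return dict(position=P,tool_rot=R)
E
python3 - <<'E'
from h import *
goto([.486,.227,.19],102.45)
print(camera_info('wrist'))
E
```

```text
[[-0.84,-0.33,0.1],[-0.87,-0.25,0.1],[-0.89,-0.18,0.1],[-0.9,-0.09,0.1],[-0.91,-0.01,0.1],[-0.9,0.07,0.1],[-0.9,0.15,0.11],[-0.88,0.23,0.1],[-0.85,0.3,0.11],[-0.82,0.38,0.1]]
[[-0.0,0.0,0.86],[-0.0,0.0,0.86],[-0.0,0.0,0.86],[-0.0,0.0,0.86],[-0.0,0.0,0.86],[-0.0,0.0,0.86],[-0.0,0.0,0.86],[-0.0,0.0,0.86],[-0.0,0.0,0.86],[-0.01,0.01,0.85]]
{'fx': 371.64829954431775, 'fy': 371.64829954431775, 'cx': 321.8549510886422, 'cy': 239.38922770480565, 'world_to_cam': array([[ 0.43817191,  0.89888925, -0.00187047, -0.54837456],
       [ 0.8619908 , -0.41959351,  0.28445236, -0.03826205],
       [ 0.25490633, -0.12625136, -0.95868835,  0.37931868],
       [ 0.        ,  0.        ,  0.        ,  1.        ]])}
```

Call:
drive_tool(
  offset=[
    [-0.84,-0.33,0.1],
    [-0.87,-0.25,0.1],
    [-0.89,-0.18,0.1],
    [-0.9,-0.09,0.1],
    [-0.91,-0.01,0.1],
    [-0.9,0.07,0.1],
    [-0.9,0.15,0.11],
    [-0.88,0.23,0.1],
    [-0.85,0.3,0.11],
    [-0.82,0.38,0.1],
  ],
  turn=[
    [0,0,0.86],
    [0,0,0.86],
    [0,0,0.86],
    [0,0,0.86],
    [0,0,0.86],
    [0,0,0.86],
    [0,0,0.86],
    [0,0,0.86],
    [0,0,0.86],
    [0,0,0.86],
  ],
  hand=[1,1,1,1,1,1,1,1,1,1],
)

```text
time_s: 1.4
position: [0.4867, 0.2263, 0.1902]
tool_rot: [[-0.212, 0.977, -0.001], [0.977, 0.212, -0.0], [0.0, -0.001, -1.0]]
ft_force: [-0.8, 0.3, -0.7]
grip_width: 0.0855
gripper_force: 0.0
```

Run:
```python
from h import *
import pickle
o=observe();print(o['position'],o['tool_rot'][:,0],o['time_s'],o['ft_force'])
c=camera_info('wrist');c['fish']=1;im=get_image('wrist');cv2.imwrite('pics/w1.png',im);pickle.dump(c,open('w1.pkl','wb'))
u=np.array([-.2157,.9765,0]);b=np.array([.486,.227,.035])
for s in(.101,-.096): print(proj(c,b+u*s))
```

```text
[0.48672819 0.2263178  0.19016634] [-2.11773477e-01  9.77318778e-01  2.60064043e-05] 1.4 [-0.80794177  0.25899282 -0.7207465 ]
[320.50007695  93.621753  ]
[321.5067103  321.12054316]
```

View pics/w1.png

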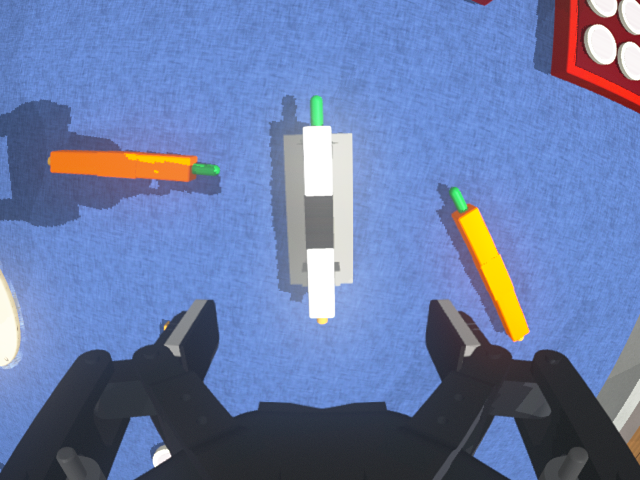

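The wrist view shows the bar's green tip at (317,96), pin end at (322.5,324) and sleeve centre at (318.5,222). The orange look-alikes lie either side. I'll triangulate, and segment the bar in the views for accuracy.

Run:
```python
from h import *
import pickle
np.set_printoptions(precision=4,suppress=True)
T=camera_info('top');S=camera_info('scene');w=pickle.load(open('w1.pkl','rb'))
a,e=tri((T,(196,283)),(S,(352,175.4)),(w,(317,96)));print(a,e)
b,e=tri((T,(289.1,259.8)),(S,(331,227)),(w,(322.5,324)));print(b,e)
for z in(.035,):
  p=plane(w,(317,96),z);q=plane(w,(322.5,324),z);u=(p-q)/np.linalg.norm(p-q);print(p,q,np.linalg.norm(p-q),'c',q+.096*u,p-.101*u,np.degrees(np.arctan2(u[1],u[0])))
print('sleeve w',plane(w,(318.5,222),.046),'top',plane(T,(242.7,272.3),.046))
im=cv2.imread('pics/w1.png').astype(int)
m=((im.min(2)>190)).astype(np.uint8);m[:110]=0;m[330:]=0;m[:,:290]=0;m[:,345:]=0
ys,xs=np.nonzero(m);
for r in(140,160,180,260,280,300):
  x=xs[ys==r];print(r,x.min(),x.max(),plane(w,((x.min()+x.max())/2,r),.046))
```

```text
[0.4629 0.3236 0.0368] [np.float64(1.7), np.float64(0.7), np.float64(1.1)]
[0.5083 0.1322 0.0351] [np.float64(1.9), np.float64(2.1), np.float64(1.5)]
[0.4619 0.3232 0.035 ] [0.5082 0.1305 0.035 ] 0.19817508475050774 c [0.4858 0.2238 0.035 ] [0.4855 0.225  0.035 ] 103.51169560225185
sleeve w [0.4842 0.2259 0.046 ] top [0.4834 0.2274 0.046 ]
140 303 344 [0.4743 0.2899 0.046 ]
160 304 344 [0.478  0.2749 0.046 ]
180 304 344 [0.4813 0.2596 0.046 ]
260 307 344 [0.4965 0.1958 0.046 ]
280 308 344 [0.5008 0.1785 0.046 ]
300 309 334 [0.501  0.1595 0.046 ]
```

Run:
```python
from h import *
goto([.4857,.2247,.0175],103.2)
```

```text
[[0.01,-0.01,0.43],[0.0,-0.01,0.43],[0.01,-0.01,0.43],[0.0,-0.01,0.43],[0.01,-0.01,0.43],[0.0,-0.01,0.43],[0.01,-0.01,0.43],[0.0,-0.0,0.43],[0.01,-0.01,0.43],[0.0,-0.0,0.43]]
[[-0.0,0.0,-0.02],[-0.0,0.0,-0.02],[-0.0,0.0,-0.02],[-0.0,0.0,-0.02],[-0.0,0.0,-0.02],[-0.0,0.0,-0.02],[-0.0,0.0,-0.03],[-0.0,0.0,-0.02],[-0.0,0.01,-0.03],[-0.0,0.0,-0.02]]
```

Run:
```python
from h import *
o=observe();print(o['position'],o['tool_rot'][:,0],o['tool_rot'][:,2],o['time_s'],o['ft_force'],o['qvel'])
```

```text
[0.48924743 0.22357193 0.18954052] [-0.20572174  0.97860942 -0.00147507] [ 1.93955978e-04 -1.46653293e-03 -9.99998906e-01] 1.45 [ 2.66951054 -2.89216713  0.1168792 ] [ 2.99137946 -0.83392577  1.79955631  0.57525599  0.39123202 -2.42411077]
```

Call:
drive_tool(
  offset=[
    [-0.05,0,0.4],
    [0,0,0.5],
    [0,0,0.6],
    [0,0,0.6],
    [0,0,0.5],
    [0,0,0.4],
    [0,0,0.2],
    [0,0,0],
    [0,0,0],
    [0,0,0],
  ],
  turn=[
    [0,0,-0.13],
    [0,0,0],
    [0,0,0],
    [0,0,0],
    [0,0,0],
    [0,0,0],
    [0,0,0],
    [0,0,0],
    [0,0,0],
    [0,0,0],
  ],
  hand=[1,1,1,1,1,1,1,1,1,1],
)

```text
time_s: 2.7
position: [0.4868, 0.2254, 0.0631]
tool_rot: [[-0.228, 0.974, 0.001], [0.974, 0.228, 0.0], [-0.0, 0.001, -1.0]]
ft_force: [-0.9, -0.0, -0.9]
grip_width: 0.0854
gripper_force: 0.0
```

Run:
```python
from h import *
import pickle
np.set_printoptions(precision=4,suppress=True)
o=observe();print(o['position'],o['tool_rot'],o['time_s'],o['ft_force'])
c=camera_info('wrist');c['fish']=1;im=get_image('wrist');cv2.imwrite('pics/w2.png',im);pickle.dump(c,open('w2.pkl','wb'))
g=im[:,270:370].astype(int).min(2)
hsv=cv2.cvtColor(im,cv2.COLOR_BGR2HSV)
def bb(m):
    n,l,s,ce=cv2.connectedComponentsWithStats(m.astype(np.uint8))
    for i in np.argsort(-s[1:,4])[:3]+1: print(s[i],ce[i])
m=np.zeros(hsv.shape[:2],bool);m[:,200:440]=1
print('green');bb(m&(hsv[...,0]>45)&(hsv[...,0]<85)&(hsv[...,1]>120)&(hsv[...,2]>80))
print('white');bb(m&(hsv[...,1]<40)&(hsv[...,2]>190))
print('black');m[250:]=0;bb(m&(hsv[...,2]<70))
```

```text
[0.4868 0.2254 0.0631] [[-0.2281  0.9736  0.0011]
 [ 0.9736  0.2281  0.0002]
 [-0.      0.0011 -1.    ]] 2.7 [-0.8716 -0.0494 -0.9202]
green
[ 305   66   22   52 1035] [315.8947  91.4763]
white
[  290   118    83   291 15809] [332.5616 243.2284]
black
```

Run:
```python
from h import *
import pickle
np.set_printoptions(precision=4,suppress=True)
w=pickle.load(open('w2.pkl','rb'));w1=pickle.load(open('w1.pkl','rb'))
im=cv2.imread('pics/w2.png').astype(int)
for r in (70,90,110,140,220,300,380): 
    L=im[r,270:370]; print(r,(L.min(1)//10).tolist()[::4])
print(im[120:420:6,318].min(1)//10)
hsv=cv2.cvtColor(im.astype(np.uint8),cv2.COLOR_BGR2HSV);m=(hsv[...,0]>45)&(hsv[...,0]<85)&(hsv[...,1]>120);m[:,:200]=0;m[:,440:]=0
for r in(68,75,90,105,115):print(r,np.nonzero(m[r])[0][[0,-1]])
print(plane(w,(315.9,66),.035),tri((w,(315.9,66)),(w1,(317,96))))
```

```text
70 [7, 9, 9, 10, 9, 9, 9, 9, 9, 6, 5, 5, 5, 4, 10, 10, 10, 10, 10, 9, 9, 9, 9, 9, 8]
90 [7, 8, 7, 7, 10, 10, 10, 9, 10, 6, 6, 7, 8, 6, 8, 11, 11, 11, 10, 9, 9, 9, 10, 10, 10]
110 [8, 8, 9, 8, 11, 12, 11, 12, 12, 8, 8, 9, 10, 8, 9, 11, 12, 12, 11, 11, 11, 11, 9, 10, 11]
140 [14, 14, 15, 15, 15, 18, 25, 25, 25, 25, 25, 25, 25, 25, 25, 25, 25, 25, 21, 21, 20, 21, 21, 20, 20]
220 [14, 14, 14, 15, 15, 15, 24, 25, 25, 25, 25, 25, 25, 25, 25, 25, 25, 25, 21, 21, 20, 20, 20, 20, 20]
300 [13, 13, 13, 13, 13, 13, 9, 9, 9, 9, 9, 9, 9, 9, 9, 10, 9, 9, 19, 19, 19, 19, 19, 19, 19]
380 [11, 11, 12, 11, 12, 12, 13, 17, 25, 25, 25, 25, 25, 25, 25, 25, 25, 25, 13, 13, 13, 12, 13, 12, 12]
[25 25 25 25 25 25 25 25 25 25 25 25 25 25 25 25 25 25 25 25 22 10 10  9
  9  9  8  8  8  8  9 10 10 10 10 25 25 25 25 25 25 25 25 25 25 25 25 25
 17  9]
68 [308 322]
75 [305 325]
90 [305 326]
105 [307 326]
115 [309 325]
[0.4612 0.3238 0.035 ] (array([0.462 , 0.3222, 0.0447]), [np.float64(0.3), np.float64(0.3)])
```

Run:
```python
from h import *
import pickle
np.set_printoptions(precision=4,suppress=True)
w=pickle.load(open('w2.pkl','rb'))
im=cv2.imread('pics/w2.png').astype(int).min(2)
print(im[236:250,318],im[320:334,318])
for r in(140,220,360,390):
    x=np.nonzero(im[r,270:370]>235)[0]+270;print(r,x[0],x[-1],plane(w,((x[0]+x[-1])/2,r),.046))
A=plane(w,(317.8,242.5),.046);B=plane(w,(318.5,327.5),.046);print(A,B,(A+B)/2,np.linalg.norm(A-B))
```

```text
[255 234 227 229 228 127 107 108 108 106 105 106 105 102] [109 110 109 108 109 106 151 255 255 255 255 255 255 255]
140 292 340 [0.4692 0.2907 0.046 ]
220 294 340 [0.4775 0.2566 0.046 ]
360 299 339 [0.495  0.1847 0.046 ]
390 300 338 [0.4996 0.1648 0.046 ]
[0.4802 0.2465 0.046 ] [0.4903 0.2039 0.046 ] [0.4853 0.2252 0.046 ] 0.04379555087525668
```

Call:
drive_tool(
  offset=[
    [0,-0.04,0.25],
    [0,0,0.3],
    [0,0,0.3],
    [0,0,0.2],
    [0,0,0.1],
    [0,0,0],
    [0,0,0],
    [0,0,0],
    [0,0,0],
    [0,0,0],
  ],
  turn=[
    [0,0,-0.05],
    [0,0,0],
    [0,0,0],
    [0,0,0],
    [0,0,0],
    [0,0,0],
    [0,0,0],
    [0,0,0],
    [0,0,0],
    [0,0,0],
  ],
  hand=[1,1,1,1,1,1,1,0,0,0],
  newtons=60,
)

```text
time_s: 4.0
position: [0.485, 0.225, 0.0166]
tool_rot: [[-0.233, 0.972, 0.0], [0.972, 0.233, 0.0], [-0.0, 0.0, -1.0]]
ft_force: [0.7, -0.1, 0.3]
grip_width: 0.032
gripper_force: 0.0
```

Call:
drive_tool(
  offset=[
    [0,0,0],
    [0,0,0],
    [0,0,0],
    [0,0,0],
    [0,0,0],
    [0,0,0],
    [0,0,0],
    [0,0,0],
    [0,0,0],
    [0,0,0],
  ],
  turn=[
    [0,0,0],
    [0,0,0],
    [0,0,0],
    [0,0,0],
    [0,0,0],
    [0,0,0],
    [0,0,0],
    [0,0,0],
    [0,0,0],
    [0,0,0],
  ],
  hand=[0,0,0,0,0,0,0,0,0,0],
  newtons=60,
)

```text
time_s: 5.25
position: [0.4851, 0.225, 0.0167]
tool_rot: [[-0.233, 0.972, 0.0], [0.972, 0.233, 0.0], [-0.0, 0.0, -1.0]]
ft_force: [-0.8, -0.5, 5.0]
grip_width: 0.0209
gripper_force: 59.3
```

Call:
drive_tool(
  offset=[
    [0,0,-0.1],
    [0,0,-0.3],
    [0,0,-0.5],
    [0,0,-0.6],
    [0,0,-0.7],
    [0,0,-0.7],
    [0,0,-0.7],
    [0,0,-0.6],
    [0,0,-0.3],
    [0,0,-0.1],
  ],
  turn=[
    [0,0,0],
    [0,0,0],
    [0,0,0],
    [0,0,0],
    [0,0,0],
    [0,0,0],
    [0,0,0],
    [0,0,0],
    [0,0,0],
    [0,0,0],
  ],
  hand=[0,0,0,0,0,0,0,0,0,0],
)

```text
time_s: 6.5
position: [0.4849, 0.225, 0.2009]
tool_rot: [[-0.233, 0.972, 0.0], [0.972, 0.233, 0.0], [-0.0, 0.0, -1.0]]
ft_force: [0.2, -0.0, -2.1]
grip_width: 0.0212
gripper_force: 58.8
```

Run:
```python
from h import *
o=observe();print(o['position'],o['ft_force'],o['grip_width'])
# over the rack, offset behind (-y side so camera, which looks toward +tool x, sees the rack) 
goto([.585,-.21,.205],99.65)
```

```text
[0.48489086 0.22496789 0.20086311] [ 0.16632424 -0.03906837 -2.08038727] 0.021224954096656503
[[-1.12,-0.01,-0.01],[-1.12,-0.0,-0.01],[-1.11,0.0,-0.01],[-1.12,0.01,-0.01],[-1.11,0.02,-0.01],[-1.12,0.03,-0.01],[-1.11,0.03,-0.01],[-1.12,0.04,-0.01],[-1.11,0.05,-0.01],[-1.11,0.06,-0.01]]
[[0.0,0.0,0.06],[0.0,0.0,0.06],[0.0,0.0,0.06],[0.0,-0.0,0.07],[0.0,-0.0,0.06],[0.0,-0.0,0.07],[0.0,-0.0,0.06],[0.0,-0.0,0.07],[0.0,-0.0,0.06],[0.0,-0.0,0.07]]
```

Run:
```python
from h import *
goto([.516,-.127,.205],99.65,9)
```

```text
[[-0.97,-0.14,-0.01],[-0.97,-0.14,-0.01],[-0.97,-0.13,-0.01],[-0.97,-0.12,-0.01],[-0.98,-0.12,-0.01],[-0.98,-0.11,-0.01],[-0.98,-0.1,-0.01],[-0.98,-0.09,-0.02],[-0.97,-0.09,-0.01]]
[[0.0,0.0,0.07],[0.0,0.0,0.07],[0.0,0.0,0.07],[0.0,-0.0,0.07],[0.0,-0.0,0.07],[0.0,-0.0,0.07],[0.0,-0.0,0.07],[0.0,-0.0,0.07],[0.0,-0.0,0.08]]
```

Call:
drive_tool(
  offset=[
    [-0.97,-0.14,-0.01],
    [-0.97,-0.14,-0.01],
    [-0.97,-0.13,-0.01],
    [-0.97,-0.12,-0.01],
    [-0.98,-0.12,-0.01],
    [-0.98,-0.11,-0.01],
    [-0.98,-0.1,-0.01],
    [-0.98,-0.09,-0.02],
    [-0.97,-0.09,-0.01],
    [0,0,0],
  ],
  turn=[
    [0,0,0.07],
    [0,0,0.07],
    [0,0,0.07],
    [0,0,0.07],
    [0,0,0.07],
    [0,0,0.07],
    [0,0,0.07],
    [0,0,0.07],
    [0,0,0.08],
    [0,0,0],
  ],
  hand=[0,0,0,0,0,0,0,0,0,0],
)

```text
time_s: 7.75
position: [0.5158, -0.129, 0.2034]
tool_rot: [[-0.164, 0.986, -0.002], [0.986, 0.164, 0.001], [0.001, -0.002, -1.0]]
ft_force: [-0.0, 0.3, -2.1]
grip_width: 0.0211
gripper_force: 58.8
```

Run:
```python
from h import *
import pickle
get_image('wrist');get_image('wrist')
o=observe();print(o['position'],o['tool_rot'][:,0],o['qvel'])
c=camera_info('wrist');c['fish']=1;im=get_image('wrist');cv2.imwrite('pics/w3.png',im);pickle.dump(c,open('w3.pkl','wb'))
```

```text
[ 0.51560443 -0.12669444  0.20373308] [-0.16687558  0.98597699  0.00138167] [ 1.31967271 -0.6434946   0.26932869  0.04852287 -0.00596706 -0.05019123]
```

View pics/w3.png

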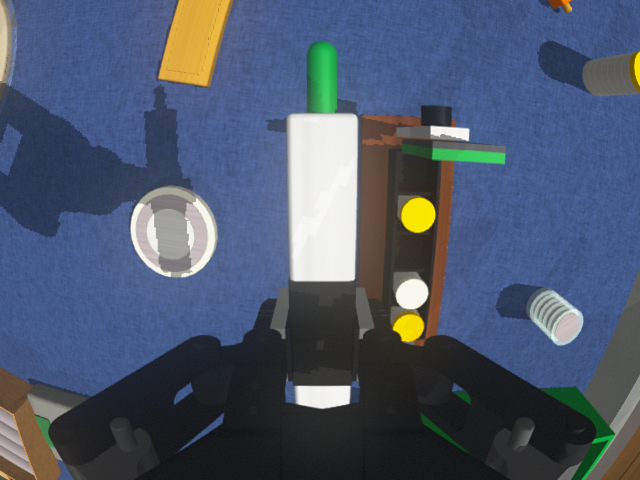

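View w3: the held bar is level and centred (green tip at 322,45). The rack is to the right, with the green stop's plate at (404-505, 145-162). The brass stop is hidden by the fingers, so I'll shift back to see both stops.

Call:
drive_tool(
  offset=[
    [-0.3,0,0],
    [-0.4,0,0],
    [-0.5,0,0],
    [-0.5,0,0],
    [-0.4,0,0],
    [-0.3,0,0],
    [-0.1,0,0],
    [0,0,0],
    [0,0,0],
    [0,0,0],
  ],
  turn=[
    [0,0,0],
    [0,0,0],
    [0,0,0],
    [0,0,0],
    [0,0,0],
    [0,0,0],
    [0,0,0],
    [0,0,0],
    [0,0,0],
    [0,0,0],
  ],
  hand=[0,0,0,0,0,0,0,0,0,0],
)

```text
time_s: 9.15
position: [0.5327, -0.2251, 0.2046]
tool_rot: [[-0.168, 0.986, 0.0], [0.986, 0.168, 0.0], [0.0, 0.0, -1.0]]
ft_force: [-0.7, -0.4, -1.2]
grip_width: 0.0214
gripper_force: 58.8
```

Run:
```python
from h import *
import pickle
o=observe();print(o['position'],o['tool_rot'][:,0],o['qvel'])
c=camera_info('wrist');c['fish']=1;im=get_image('wrist');cv2.imwrite('pics/w4.png',im);pickle.dump(c,open('w4.pkl','wb'))
cv2.imwrite('pics/w4c.png',cv2.resize(im[0:390,300:560],None,fx=1.5,fy=1.5,interpolation=cv2.INTER_CUBIC))
```

```text
[ 0.53274929 -0.22514709  0.20461396] [-1.67989996e-01  9.85788700e-01  1.87883543e-05] [-0.06453347 -0.05153654 -0.12348219 -0.03304727 -0.02063812 -0.09234471]
```

View pics/w4c.png

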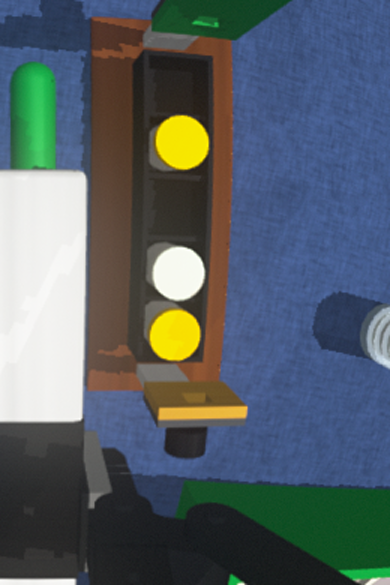

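Call:
drive_tool(
  offset=[
    [0,0.3,0],
    [0,0.6,0],
    [0,0.8,0],
    [0,0.8,0],
    [0,0.8,0],
    [0,0.5,0],
    [0,0.3,0],
    [0,0,0],
    [0,0,0],
    [0,0,0],
  ],
  turn=[
    [0,0,0],
    [0,0,0],
    [0,0,0],
    [0,0,0],
    [0,0,0],
    [0,0,0],
    [0,0,0],
    [0,0,0],
    [0,0,0],
    [0,0,0],
  ],
  hand=[0,0,0,0,0,0,0,0,0,0],
)

```text
time_s: 10.45
position: [0.6941, -0.1982, 0.2048]
tool_rot: [[-0.167, 0.986, 0.0], [0.986, 0.167, -0.0], [-0.0, 0.0, -1.0]]
ft_force: [-0.1, 0.4, -1.6]
grip_width: 0.0211
gripper_force: 59.0
```

Run:
```python
from h import *
import pickle
o=observe();print(o['position'],o['tool_rot'][:,0],o['qvel'])
c=camera_info('wrist');c['fish']=1;im=get_image('wrist');cv2.imwrite('pics/w5.png',im);pickle.dump(c,open('w5.pkl','wb'))
cv2.imwrite('pics/w5c.png',cv2.resize(im[0:390,90:350],None,fx=1.5,fy=1.5,interpolation=cv2.INTER_CUBIC))
```

```text
[ 0.69412608 -0.19820336  0.2047968 ] [-1.67089465e-01  9.85941734e-01 -8.83732531e-05] [-0.05533197  0.08629134 -0.01137527 -0.04156885  0.11220018 -0.05769182]
```

View pics/w5c.png

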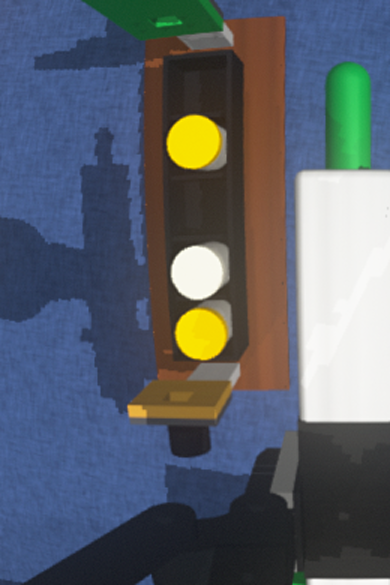

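Both views show both recesses: brass near w4c (197,398) and w5c (179,397), green near w4c (206,21) and w5c (166,21). I'll zoom in on these for accurate corners.

Run:
```python
import cv2,numpy as np
a=cv2.imread('pics/w4.png');b=cv2.imread('pics/w5.png')
f=lambda im,x,y:cv2.resize(im[y:y+50,x:x+80],(400,250),interpolation=cv2.INTER_LINEAR)
o=np.vstack([np.hstack([f(a,395,0),f(b,145,0)]),np.hstack([f(a,390,240),f(b,168,240)])])
for i in range(0,800,50): cv2.line(o,(i,0),(i,6),(0,0,255),1)
cv2.imwrite('pics/zoom.png',o)
```

```text
(no output)
```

View pics/zoom.png

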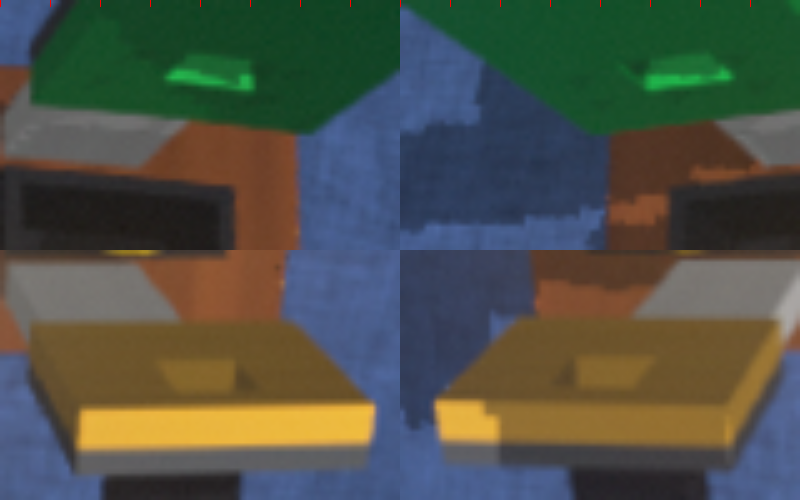

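Run:
```python
from h import *
import pickle
np.set_printoptions(precision=4,suppress=True)
w4=pickle.load(open('w4.pkl','rb'));w5=pickle.load(open('w5.pkl','rb'))
D={'b_topL':((406,271.6),(175,270)),'b_topR':((465,270.4),(234,271)),'b_botL':((396.4,254.4),(191.6,253.6)),'b_botR':((449,254),(244.4,254.4)),
'b_rec':((431.6,265),(208.8,264.6)),'g_recbot':((437,17.4),(203,17)),'g_botR':((457,26.6),(-1,0))}
R={}
for k,(p,q) in D.items():
    if q[0]<0: continue
    X,e=tri((w4,p),(w5,q));R[k]=X;print(k,X,e)
# bottom edge of green: known right/left corners: w4 R?, w5 L 
u=R['g_recbot']-R['b_rec'];print(np.hypot(*u[:2]),np.degrees(np.arctan2(u[1],u[0])))
print(np.degrees(np.arctan2(*(R['b_topR']-R['b_topL'])[1::-1])),np.linalg.norm(R['b_topR']-R['b_topL']))
```

```text
b_topL [ 0.5942 -0.2373  0.1121] [np.float64(0.1), np.float64(0.1)]
b_topR [ 0.638  -0.2299  0.1116] [np.float64(0.1), np.float64(0.1)]
b_botL [ 0.5944 -0.2373  0.0752] [np.float64(0.1), np.float64(0.1)]
b_botR [ 0.638  -0.2302  0.0746] [np.float64(0.3), np.float64(0.3)]
b_rec [ 0.6162 -0.2337  0.0994] [np.float64(0.1), np.float64(0.1)]
g_recbot [ 0.5859 -0.0565  0.0929] [np.float64(0.1), np.float64(0.1)]
0.17973284800057698 99.69787290024219
9.552128804766799 0.04440937434659501
```

Run:
```python
from h import *
import pickle
np.set_printoptions(precision=4,suppress=True)
w4=pickle.load(open('w4.pkl','rb'))
P=np.array([.53275,-.22515,.20461]);R=np.array([[-.168,.9858,0],[.9858,.168,0],[0,0,-1]]).T.T
R=np.c_[[-.168,.9858,0],[.9858,.168,0],[0,0,-1]]
print('tip tool', R.T@(plane(w4,(322,41.5),P[2]+.0183)-P))
u=np.array([-.1676,.9859,0]);c=np.array([.60105,-.1451,0])
goto(c-.02*u+[0,0,.132],99.65,8)
o=observe();print(o['ft_force'],o['position'])
```

```text
tip tool [ 0.1019  0.0003 -0.0183]
[[0.15,-0.26,0.23],[0.15,-0.26,0.23],[0.15,-0.26,0.23],[0.15,-0.26,0.23],[0.15,-0.26,0.23],[0.15,-0.26,0.22],[0.15,-0.26,0.23],[0.15,-0.25,0.22]]
[[0.0,0.0,-0.0],[0.0,0.0,-0.0],[0.0,0.0,-0.0],[0.0,0.0,-0.0],[0.0,0.0,-0.0],[0.0,0.0,-0.0],[0.0,0.0,-0.0],[0.0,0.0,-0.01]]
[ 0.177   0.265  -1.7988] [ 0.6941 -0.1982  0.2048]
```

Call:
drive_tool(
  offset=[
    [0.15,-0.26,0.23],
    [0.15,-0.26,0.23],
    [0.15,-0.26,0.23],
    [0.15,-0.26,0.23],
    [0.15,-0.26,0.23],
    [0.15,-0.26,0.22],
    [0.15,-0.26,0.23],
    [0.15,-0.25,0.22],
    [0,0,0],
    [0,0,0],
  ],
  turn=[
    [0,0,0],
    [0,0,0],
    [0,0,0],
    [0,0,0],
    [0,0,0],
    [0,0,0],
    [0,0,0],
    [0,0,0],
    [0,0,0],
    [0,0,0],
  ],
  hand=[0,0,0,0,0,0,0,0,0,0],
)

```text
time_s: 11.75
position: [0.6053, -0.165, 0.1324]
tool_rot: [[-0.167, 0.986, 0.001], [0.986, 0.167, -0.001], [-0.001, 0.001, -1.0]]
ft_force: [0.1, -0.3, -1.4]
grip_width: 0.0213
gripper_force: 59.0
```

Call:
drive_tool(
  offset=[
    [0,0,0.1],
    [0,0,0.15],
    [0,0,0.15],
    [0,0,0.08],
    [0,0,0],
    [0,0,0],
    [0,0,0],
    [0,0,0],
    [0,0,0],
    [0,0,0],
  ],
  turn=[
    [0,0,0],
    [0,0,0],
    [0,0,0],
    [0,0,0],
    [0,0,0],
    [0,0,0],
    [0,0,0],
    [0,0,0],
    [0,0,0],
    [0,0,0],
  ],
  hand=[0,0,0,0,0,0,0,0,0,0],
)

```text
time_s: 13.0
position: [0.6048, -0.1646, 0.1126]
tool_rot: [[-0.167, 0.986, 0.0], [0.986, 0.167, -0.0], [-0.0, 0.0, -1.0]]
ft_force: [-0.1, 0.6, -1.9]
grip_width: 0.021
gripper_force: 59.0
```

```bash
cat >> h.py <<'E'
U=np.array([-.1676,.9859,0]);V=np.array([.9859,.1676,0]);C=np.array([.60105,-.1451,0])
def st():
    o=observe();d=o['position']-C;f=o['ft_force']
    print('t %.2f rack mm x %.2f y %.2f barz %.2f yaw %.2f | F x %.2f y %.2f z %.2f grip %.4f'%(o['time_s'],d@V*1e3,d@U*1e3,(d[2]+.0183)*1e3,np.degrees(np.arctan2(o['tool_rot'][1,0],o['tool_rot'][0,0])),f@V,f@U,f[2],o['grip_width']),np.round(o['wrist_torque'],2))
E
python3 -c "
from h import *
st();get_image('top');st();get_image('top');st()"
```

```text
t 13.00 rack mm x 0.39 y -19.89 barz 130.88 yaw 99.64 | F x 0.01 y 0.60 z -1.92 grip 0.0210 [-0.02  0.01 -0.04]
t 13.05 rack mm x 0.38 y -19.90 barz 130.85 yaw 99.64 | F x -0.22 y -0.28 z -1.67 grip 0.0211 [ 0.   -0.01 -0.02]
t 13.10 rack mm x 0.39 y -19.87 barz 130.80 yaw 99.64 | F x -0.09 y -0.23 z -2.05 grip 0.0212 [-0.02 -0.02  0.06]
```

Call:
drive_tool(
  offset=[
    [0.1,-0.01,0],
    [0.1,0,0],
    [0.1,0,0],
    [0.1,0,0],
    [0.1,0,0],
    [0,0,0],
    [0,0,0],
    [0,0,0],
    [0,0,0],
    [0,0,0],
  ],
  turn=[
    [0,0,0],
    [0,0,0],
    [0,0,0],
    [0,0,0],
    [0,0,0],
    [0,0,0],
    [0,0,0],
    [0,0,0],
    [0,0,0],
    [0,0,0],
  ],
  hand=[0,0,0,0,0,0,0,0,0,0],
)

```text
time_s: 14.35
position: [0.6011, -0.1451, 0.1126]
tool_rot: [[-0.167, 0.986, 0.0], [0.986, 0.167, -0.0], [-0.0, 0.0, -1.0]]
ft_force: [0.2, -3.9, -2.7]
grip_width: 0.0211
gripper_force: 59.0
```

```bash
python3 -c "
from h import *
for i in range(5): st();get_image('top')"
```

```text
t 14.35 rack mm x 0.00 y 0.01 barz 130.86 yaw 99.63 | F x -0.45 y -3.85 z -2.69 grip 0.0211 [-0.61 -0.02  0.06]
t 14.40 rack mm x 0.01 y 0.05 barz 130.82 yaw 99.64 | F x -1.36 y -4.63 z -3.26 grip 0.0212 [-0.6  -0.04 -0.02]
t 14.45 rack mm x -0.01 y 0.07 barz 130.82 yaw 99.64 | F x -0.13 y -4.06 z -1.62 grip 0.0211 [-0.57 -0.06  0.1 ]
t 14.50 rack mm x -0.00 y 0.08 barz 130.83 yaw 99.64 | F x -0.91 y -2.74 z -1.88 grip 0.0212 [-0.6  -0.06  0.04]
t 14.55 rack mm x -0.00 y 0.10 barz 130.84 yaw 99.64 | F x -0.57 y -2.99 z -1.64 grip 0.0209 [-0.59 -0.06  0.02]
```

Call:
drive_tool(
  offset=[
    [0.05,0,0],
    [0.05,0,0],
    [0.05,0,0],
    [0.03,0,0],
    [0,0,0],
    [0,0,0],
    [0,0,0],
    [0,0,0],
    [0,0,0],
    [0,0,0],
  ],
  turn=[
    [0,0,0],
    [0,0,0],
    [0,0,0],
    [0,0,0],
    [0,0,0],
    [0,0,0],
    [0,0,0],
    [0,0,0],
    [0,0,0],
    [0,0,0],
  ],
  hand=[0,0,0,0,0,0,0,0,0,0],
)

```text
time_s: 15.85
position: [0.5999, -0.1381, 0.1126]
tool_rot: [[-0.167, 0.986, 0.0], [0.986, 0.167, -0.001], [-0.001, 0.0, -1.0]]
ft_force: [-0.6, -5.9, -1.8]
grip_width: 0.0208
gripper_force: 59.0
```

```bash
python3 -c "
from h import *
for i in range(5): st();get_image('top')"
```

```text
t 15.85 rack mm x 0.01 y 7.05 barz 130.90 yaw 99.64 | F x -1.54 y -5.76 z -1.82 grip 0.0208 [-0.94 -0.06  0.03]
t 15.90 rack mm x 0.02 y 7.05 barz 130.94 yaw 99.64 | F x -1.62 y -6.31 z -2.60 grip 0.0216 [-0.92 -0.1   0.05]
t 15.95 rack mm x 0.03 y 7.06 barz 130.91 yaw 99.64 | F x -0.25 y -5.53 z -1.28 grip 0.0213 [-0.98 -0.07  0.06]
t 16.00 rack mm x 0.02 y 7.05 barz 130.92 yaw 99.64 | F x -1.77 y -6.27 z -1.71 grip 0.0212 [-0.97 -0.07  0.04]
t 16.05 rack mm x 0.02 y 7.05 barz 130.90 yaw 99.64 | F x -0.89 y -5.68 z -2.08 grip 0.0208 [-0.95 -0.04  0.03]
```

Call:
drive_tool(
  offset=[
    [0.035,0,0],
    [0,0,0.05],
    [0,0,0.08],
    [0,0,0.08],
    [0,0,0.06],
    [0,0,0.04],
    [0,0,0.03],
    [0,0,0.025],
    [0,0,0.025],
    [0,0,0],
  ],
  turn=[
    [0,0,0],
    [0,0,0],
    [0,0,0],
    [0,0,0],
    [0,0,0],
    [0,0,0],
    [0,0,0],
    [0,0,0],
    [0,0,0],
    [0,0,0],
  ],
  hand=[0,0,0,0,0,0,0,0,0,0],
)

```text
time_s: 17.35
position: [0.6, -0.1369, 0.0974]
tool_rot: [[-0.167, 0.986, 0.001], [0.986, 0.167, -0.001], [-0.001, 0.001, -1.0]]
ft_force: [1.6, -6.5, -0.3]
grip_width: 0.0213
gripper_force: 59.3
```

```bash
python3 -c "
from h import *
for i in range(3): st();get_image('top')"
```

```text
t 17.35 rack mm x 0.35 y 8.27 barz 115.68 yaw 99.63 | F x 0.46 y -6.62 z -0.34 grip 0.0213 [-0.79 -0.22  0.01]
t 17.40 rack mm x 0.36 y 8.27 barz 115.66 yaw 99.63 | F x -0.69 y -6.86 z 0.01 grip 0.0209 [-0.84 -0.17  0.01]
t 17.45 rack mm x 0.36 y 8.30 barz 115.66 yaw 99.63 | F x -0.11 y -5.77 z -1.08 grip 0.0210 [-0.85 -0.15 -0.04]
```

Call:
drive_tool(
  offset=[
    [0,0,0.02],
    [0,0,0.02],
    [0,0,0.02],
    [0,0,0.02],
    [0,0,0.02],
    [0,0,0.02],
    [0,0,0.02],
    [0,0,0],
    [0,0,0],
    [0,0,0],
  ],
  turn=[
    [0,0,0],
    [0,0,0],
    [0,0,0],
    [0,0,0],
    [0,0,0],
    [0,0,0],
    [0,0,0],
    [0,0,0],
    [0,0,0],
    [0,0,0],
  ],
  hand=[0,0,0,0,0,0,0,0,0,0],
)

```text
time_s: 18.75
position: [0.6, -0.1369, 0.0918]
tool_rot: [[-0.167, 0.986, 0.002], [0.986, 0.167, -0.001], [-0.001, 0.001, -1.0]]
ft_force: [1.5, -6.1, -0.8]
grip_width: 0.0211
gripper_force: 59.3
```

```bash
python3 -c "
from h import *
for i in range(3): st();get_image('top')"
```

```text
t 18.75 rack mm x 0.38 y 8.24 barz 110.09 yaw 99.63 | F x 0.47 y -6.28 z -0.83 grip 0.0211 [-0.85 -0.17  0.05]
t 18.80 rack mm x 0.38 y 8.28 barz 110.09 yaw 99.63 | F x -0.53 y -6.03 z -0.43 grip 0.0211 [-0.84 -0.17 -0.04]
t 18.85 rack mm x 0.36 y 8.26 barz 110.10 yaw 99.63 | F x 0.51 y -6.76 z -0.07 grip 0.0211 [-0.84 -0.14  0.01]
```

Call:
drive_tool(
  offset=[
    [0,-0.01,0.02],
    [0,0,0.02],
    [0,0,0.02],
    [0,0,0.02],
    [0,0,0.02],
    [0,0,0.02],
    [0,0,0.02],
    [0,0,0],
    [0,0,0],
    [0,0,0],
  ],
  turn=[
    [0,0,0],
    [0,0,0],
    [0,0,0],
    [0,0,0],
    [0,0,0],
    [0,0,0],
    [0,0,0],
    [0,0,0],
    [0,0,0],
    [0,0,0],
  ],
  hand=[0,0,0,0,0,0,0,0,0,0],
)

```text
time_s: 20.15
position: [0.5988, -0.1365, 0.0848]
tool_rot: [[-0.168, 0.986, -0.001], [0.986, 0.168, 0.0], [0.0, -0.001, -1.0]]
ft_force: [1.3, -4.8, -7.8]
grip_width: 0.0212
gripper_force: 59.2
```

```bash
python3 -c "
from h import *
for i in range(3): st();get_image('top')"
```

```text
t 20.15 rack mm x -0.75 y 8.86 barz 103.11 yaw 99.65 | F x 0.45 y -4.90 z -7.81 grip 0.0212 [-1.31 -0.2   0.  ]
t 20.20 rack mm x -0.71 y 8.87 barz 103.31 yaw 99.65 | F x -0.53 y -4.31 z -9.58 grip 0.0213 [-1.43 -0.23  0.06]
t 20.25 rack mm x -0.68 y 8.81 barz 103.50 yaw 99.65 | F x -0.89 y -5.43 z -9.70 grip 0.0208 [-1.48 -0.18  0.01]
```

Call:
drive_tool(
  offset=[
    [0,0,0.02],
    [0,0,0.02],
    [0,0,0.02],
    [0,0,0],
    [0,0,0],
    [0,0,0],
    [0,0,0],
    [0,0,0],
    [0,0,0],
    [0,0,0],
  ],
  turn=[
    [0,0,0],
    [0,0,0],
    [0,0,0],
    [0,0,0],
    [0,0,0],
    [0,0,0],
    [0,0,0],
    [0,0,0],
    [0,0,0],
    [0,0,0],
  ],
  hand=[0,0,0,0,0,0,0,0,0,0],
)

```text
time_s: 21.55
position: [0.5993, -0.1366, 0.0838]
tool_rot: [[-0.167, 0.986, 0.001], [0.986, 0.167, -0.0], [-0.0, 0.001, -1.0]]
ft_force: [-1.6, -4.4, -4.2]
grip_width: 0.0213
gripper_force: 59.7
```

```bash
python3 -c "
from h import *
for i in range(3): st();get_image('top')"
```

```text
t 21.55 rack mm x -0.29 y 8.66 barz 102.14 yaw 99.64 | F x -2.34 y -4.10 z -4.22 grip 0.0213 [-0.93  0.14  0.17]
t 21.60 rack mm x -0.30 y 8.67 barz 102.14 yaw 99.64 | F x -0.79 y -4.83 z -4.53 grip 0.0208 [-1.    0.06  0.18]
t 21.65 rack mm x -0.31 y 8.67 barz 102.14 yaw 99.64 | F x -1.68 y -3.76 z -4.16 grip 0.0209 [-1.01  0.14  0.11]
```

Call:
drive_tool(
  offset=[
    [0,-0.015,0.01],
    [0,-0.01,0.01],
    [0,0,0.01],
    [0,0,0],
    [0,0,0],
    [0,0,0],
    [0,0,0],
    [0,0,0],
    [0,0,0],
    [0,0,0],
  ],
  turn=[
    [0,0,0],
    [0,0,0],
    [0,0,0],
    [0,0,0],
    [0,0,0],
    [0,0,0],
    [0,0,0],
    [0,0,0],
    [0,0,0],
    [0,0,0],
  ],
  hand=[0,0,0,0,0,0,0,0,0,0],
)

```text
time_s: 22.95
position: [0.5982, -0.1368, 0.0821]
tool_rot: [[-0.167, 0.986, -0.0], [0.986, 0.167, 0.0], [0.0, -0.0, -1.0]]
ft_force: [2.1, -3.5, -1.0]
grip_width: 0.0211
gripper_force: 60.2
```

```bash
python3 -c "
from h import *
for i in range(4): st();get_image('top')"
```

```text
t 22.95 rack mm x -1.41 y 8.71 barz 100.40 yaw 99.64 | F x 1.48 y -3.82 z -0.95 grip 0.0211 [-0.59 -0.3  -0.14]
t 23.00 rack mm x -1.41 y 8.72 barz 100.39 yaw 99.64 | F x 0.45 y -4.78 z -1.25 grip 0.0209 [-0.61 -0.18 -0.09]
t 23.05 rack mm x -1.40 y 8.71 barz 100.40 yaw 99.64 | F x 0.29 y -4.81 z -0.35 grip 0.0209 [-0.62 -0.21 -0.06]
t 23.10 rack mm x -1.43 y 8.71 barz 100.40 yaw 99.64 | F x 0.40 y -3.90 z -1.24 grip 0.0209 [-0.58 -0.25 -0.15]
```

Call:
drive_tool(
  offset=[
    [0,0.013,0.01],
    [0,0,0.01],
    [0,0,0.01],
    [0,0,0],
    [0,0,0],
    [0,0,0],
    [0,0,0],
    [0,0,0],
    [0,0,0],
    [0,0,0],
  ],
  turn=[
    [0,0,0],
    [0,0,0],
    [0,0,0],
    [0,0,0],
    [0,0,0],
    [0,0,0],
    [0,0,0],
    [0,0,0],
    [0,0,0],
    [0,0,0],
  ],
  hand=[0,0,0,0,0,0,0,0,0,0],
)

```text
time_s: 24.4
position: [0.5987, -0.1367, 0.0809]
tool_rot: [[-0.167, 0.986, -0.0], [0.986, 0.167, -0.0], [0.0, -0.0, -1.0]]
ft_force: [0.6, -5.4, -0.8]
grip_width: 0.0212
gripper_force: 60.3
```

```bash
python3 -c "
from h import *
for i in range(4): st();get_image('top')"
```

```text
t 24.40 rack mm x -0.92 y 8.71 barz 99.20 yaw 99.64 | F x -0.27 y -5.40 z -0.84 grip 0.0212 [-0.66 -0.06  0.01]
t 24.45 rack mm x -0.91 y 8.69 barz 99.21 yaw 99.64 | F x 0.15 y -4.83 z -0.55 grip 0.0212 [-0.68 -0.06  0.05]
t 24.50 rack mm x -0.92 y 8.73 barz 99.20 yaw 99.64 | F x -0.91 y -5.37 z -1.38 grip 0.0213 [-0.67 -0.05  0.1 ]
t 24.55 rack mm x -0.90 y 8.72 barz 99.21 yaw 99.64 | F x 0.53 y -3.85 z -0.72 grip 0.0209 [-0.66 -0.03  0.04]
```

Call:
drive_tool(
  offset=[
    [0,0,0.01],
    [0,0,0.01],
    [0,0,0.01],
    [0,0,0],
    [0,0,0],
    [0,0,0],
    [0,0,0],
    [0,0,0],
    [0,0,0],
    [0,0,0],
  ],
  turn=[
    [0,0,0],
    [0,0,0],
    [0,0,0],
    [0,0,0],
    [0,0,0],
    [0,0,0],
    [0,0,0],
    [0,0,0],
    [0,0,0],
    [0,0,0],
  ],
  hand=[0,0,0,0,0,0,0,0,0,0],
)

```text
time_s: 25.85
position: [0.5987, -0.1367, 0.0797]
tool_rot: [[-0.167, 0.986, 0.0], [0.986, 0.167, 0.0], [-0.0, 0.0, -1.0]]
ft_force: [1.4, -4.7, -1.1]
grip_width: 0.021
gripper_force: 60.3
```

```bash
python3 -c "
from h import *
for i in range(4): st();get_image('top')"
```

```text
t 25.85 rack mm x -0.86 y 8.69 barz 98.03 yaw 99.63 | F x 0.59 y -4.82 z -1.14 grip 0.0210 [-0.56 -0.19  0.01]
t 25.90 rack mm x -0.87 y 8.72 barz 98.04 yaw 99.64 | F x 0.57 y -4.96 z -0.97 grip 0.0211 [-0.59 -0.14 -0.06]
t 25.95 rack mm x -0.87 y 8.71 barz 98.02 yaw 99.64 | F x -0.03 y -4.06 z -1.17 grip 0.0213 [-0.62 -0.19 -0.04]
t 26.00 rack mm x -0.87 y 8.72 barz 98.03 yaw 99.64 | F x -0.30 y -5.09 z -0.84 grip 0.0212 [-0.6  -0.2  -0.06]
```

Call:
drive_tool(
  offset=[
    [0,0,0.01],
    [0,0,0.01],
    [0,0,0.01],
    [0,0,0],
    [0,0,0],
    [0,0,0],
    [0,0,0],
    [0,0,0],
    [0,0,0],
    [0,0,0],
  ],
  turn=[
    [0,0,0],
    [0,0,0],
    [0,0,0],
    [0,0,0],
    [0,0,0],
    [0,0,0],
    [0,0,0],
    [0,0,0],
    [0,0,0],
    [0,0,0],
  ],
  hand=[0,0,0,0,0,0,0,0,0,0],
)

```text
time_s: 27.3
position: [0.5988, -0.1367, 0.0786]
tool_rot: [[-0.167, 0.986, 0.0], [0.986, 0.167, 0.0], [0.0, 0.0, -1.0]]
ft_force: [1.0, -4.5, 4.2]
grip_width: 0.0212
gripper_force: 60.8
```

```bash
python3 -c "
from h import *
for i in range(4): st();get_image('top')"
```

```text
t 27.30 rack mm x -0.84 y 8.69 barz 96.87 yaw 99.64 | F x 0.28 y -4.57 z 4.16 grip 0.0212 [-0.23 -0.11  0.03]
t 27.35 rack mm x -0.84 y 8.69 barz 96.89 yaw 99.64 | F x -0.00 y -4.29 z 4.42 grip 0.0210 [-0.18 -0.11 -0.05]
t 27.40 rack mm x -0.85 y 8.71 barz 96.88 yaw 99.64 | F x 0.33 y -4.75 z 4.88 grip 0.0208 [-0.21 -0.08 -0.04]
t 27.45 rack mm x -0.83 y 8.69 barz 96.85 yaw 99.64 | F x -0.17 y -4.89 z 3.91 grip 0.0208 [-0.14 -0.11 -0.06]
```

Call:
drive_tool(
  offset=[
    [0,0,-0.033],
    [0,0,-0.03],
    [0,0,0],
    [-0.025,0,0],
    [-0.025,0,0],
    [-0.025,0,0],
    [-0.025,0,0],
    [0,0,0],
    [0,0,0],
    [0,0,0],
  ],
  turn=[
    [0,0,0],
    [0,0,0],
    [0,0,0],
    [0,0,0],
    [0,0,0],
    [0,0,0],
    [0,0,0],
    [0,0,0],
    [0,0,0],
    [0,0,0],
  ],
  hand=[0,0,0,0,0,0,0,0,0,0],
)

```text
time_s: 28.75
position: [0.5993, -0.1405, 0.081]
tool_rot: [[-0.168, 0.986, -0.0], [0.986, 0.168, 0.0], [0.0, -0.0, -1.0]]
ft_force: [0.4, -2.9, -2.4]
grip_width: 0.0214
gripper_force: 59.9
```

```bash
python3 -c "
from h import *
for i in range(4): st();get_image('top')"
```

```text
t 28.75 rack mm x -0.92 y 4.77 barz 99.35 yaw 99.65 | F x -0.08 y -2.90 z -2.41 grip 0.0214 [-0.65 -0.01  0.08]
t 28.80 rack mm x -0.92 y 4.78 barz 99.33 yaw 99.64 | F x -0.29 y -2.95 z -2.40 grip 0.0211 [-0.62  0.    0.03]
t 28.85 rack mm x -0.92 y 4.77 barz 99.33 yaw 99.64 | F x -0.40 y -4.84 z -2.64 grip 0.0210 [-0.71 -0.05  0.05]
t 28.90 rack mm x -0.92 y 4.76 barz 99.31 yaw 99.64 | F x -0.79 y -3.67 z -3.03 grip 0.0209 [-0.65 -0.02  0.02]
```

Call:
drive_tool(
  offset=[
    [-0.025,0,0],
    [-0.025,0,0],
    [-0.02,0,0],
    [0,0,0],
    [0,0,0],
    [0,0,0],
    [0,0,0],
    [0,0,0],
    [0,0,0],
    [0,0,0],
  ],
  turn=[
    [0,0,0],
    [0,0,0],
    [0,0,0],
    [0,0,0],
    [0,0,0],
    [0,0,0],
    [0,0,0],
    [0,0,0],
    [0,0,0],
    [0,0,0],
  ],
  hand=[0,0,0,0,0,0,0,0,0,0],
)

```text
time_s: 30.2
position: [0.5999, -0.1434, 0.0811]
tool_rot: [[-0.167, 0.986, 0.0], [0.986, 0.167, -0.0], [-0.0, 0.0, -1.0]]
ft_force: [-0.2, -2.3, -3.2]
grip_width: 0.0211
gripper_force: 59.9
```

```bash
python3 -c "
from h import *
for i in range(4): st();get_image('top')"
```

```text
t 30.20 rack mm x -0.88 y 1.90 barz 99.36 yaw 99.64 | F x -0.62 y -2.18 z -3.24 grip 0.0211 [-0.52 -0.03  0.11]
t 30.25 rack mm x -0.88 y 1.90 barz 99.36 yaw 99.64 | F x -0.71 y -1.91 z -2.33 grip 0.0208 [-0.5   0.    0.05]
t 30.30 rack mm x -0.86 y 1.89 barz 99.38 yaw 99.63 | F x -1.03 y -2.74 z -2.26 grip 0.0212 [-0.49 -0.01  0.05]
t 30.35 rack mm x -0.87 y 1.89 barz 99.37 yaw 99.64 | F x -0.90 y -2.17 z -2.61 grip 0.0209 [-0.47 -0.02  0.07]
```

Call:
drive_tool(
  offset=[
    [-0.015,0,0],
    [-0.015,0,0],
    [-0.015,0,0],
    [0,0,0],
    [0,0,0],
    [0,0,0],
    [0,0,0],
    [0,0,0],
    [0,0,0],
    [0,0,0],
  ],
  turn=[
    [0,0,0],
    [0,0,0],
    [0,0,0],
    [0,0,0],
    [0,0,0],
    [0,0,0],
    [0,0,0],
    [0,0,0],
    [0,0,0],
    [0,0,0],
  ],
  hand=[0,0,0,0,0,0,0,0,0,0],
)

```text
time_s: 31.65
position: [0.6002, -0.1451, 0.081]
tool_rot: [[-0.167, 0.986, -0.0], [0.986, 0.167, 0.0], [0.0, -0.0, -1.0]]
ft_force: [-0.4, -2.3, -3.0]
grip_width: 0.0211
gripper_force: 59.9
```

```bash
python3 -c "
from h import *
for i in range(4): st();get_image('top')"
```

```text
t 31.65 rack mm x -0.89 y 0.12 barz 99.33 yaw 99.64 | F x -0.73 y -2.16 z -2.96 grip 0.0211 [-0.43  0.01  0.06]
t 31.70 rack mm x -0.88 y 0.14 barz 99.34 yaw 99.64 | F x -0.97 y -2.66 z -2.75 grip 0.0211 [-0.45  0.06  0.1 ]
t 31.75 rack mm x -0.89 y 0.13 barz 99.35 yaw 99.64 | F x 0.23 y -1.97 z -3.52 grip 0.0212 [-0.43  0.01  0.01]
t 31.80 rack mm x -0.89 y 0.11 barz 99.35 yaw 99.64 | F x 0.08 y -2.42 z -3.47 grip 0.0214 [-0.41 -0.01  0.  ]
```

Call:
drive_tool(
  offset=[
    [-0.01,0,0],
    [-0.01,0,0],
    [-0.01,0,0],
    [0,0,0],
    [0,0,0],
    [0,0,0],
    [0,0,0],
    [0,0,0],
    [0,0,0],
    [0,0,0],
  ],
  turn=[
    [0,0,0],
    [0,0,0],
    [0,0,0],
    [0,0,0],
    [0,0,0],
    [0,0,0],
    [0,0,0],
    [0,0,0],
    [0,0,0],
    [0,0,0],
  ],
  hand=[0,0,0,0,0,0,0,0,0,0],
)

```text
time_s: 33.1
position: [0.6002, -0.1458, 0.081]
tool_rot: [[-0.168, 0.986, -0.0], [0.986, 0.168, 0.001], [0.001, -0.0, -1.0]]
ft_force: [-1.7, 5.1, -1.1]
grip_width: 0.021
gripper_force: 60.1
```

```bash
python3 -c "
from h import *
for i in range(4): st();get_image('top')"
```

```text
t 33.10 rack mm x -0.94 y -0.55 barz 99.28 yaw 99.65 | F x -0.81 y 5.34 z -1.11 grip 0.0210 [0.67 0.18 0.01]
t 33.15 rack mm x -0.94 y -0.53 barz 99.28 yaw 99.65 | F x -0.22 y 5.60 z -0.65 grip 0.0214 [ 0.7   0.13 -0.03]
t 33.20 rack mm x -0.91 y -0.57 barz 99.30 yaw 99.65 | F x 0.13 y 5.07 z -0.47 grip 0.0211 [0.71 0.12 0.03]
t 33.25 rack mm x -0.90 y -0.55 barz 99.32 yaw 99.65 | F x 0.34 y 5.27 z -0.35 grip 0.0213 [0.7  0.11 0.02]
```

Call:
drive_tool(
  offset=[
    [0.01,0,0.01],
    [0,0,0.01],
    [0,0,0.01],
    [0,0,0],
    [0,0,0],
    [0,0,0],
    [0,0,0],
    [0,0,0],
    [0,0,0],
    [0,0,0],
  ],
  turn=[
    [0,0,0],
    [0,0,0],
    [0,0,0],
    [0,0,0],
    [0,0,0],
    [0,0,0],
    [0,0,0],
    [0,0,0],
    [0,0,0],
    [0,0,0],
  ],
  hand=[0,0,0,0,0,0,0,0,0,0],
  newtons=20,
)

```text
time_s: 34.55
position: [0.6004, -0.1458, 0.08]
tool_rot: [[-0.167, 0.986, 0.0], [0.986, 0.167, 0.0], [0.0, 0.0, -1.0]]
ft_force: [-1.5, 4.4, 1.1]
grip_width: 0.0211
gripper_force: 60.5
```

```bash
python3 -c "
from h import *
for i in range(3): st();get_image('top')"
```

```text
t 34.55 rack mm x -0.77 y -0.53 barz 98.32 yaw 99.64 | F x -0.73 y 4.60 z 1.10 grip 0.0211 [0.65 0.15 0.05]
t 34.60 rack mm x -0.74 y -0.55 barz 98.33 yaw 99.64 | F x -0.12 y 5.03 z 0.85 grip 0.0213 [ 0.66  0.08 -0.03]
t 34.65 rack mm x -0.74 y -0.54 barz 98.33 yaw 99.64 | F x -0.20 y 4.28 z 0.27 grip 0.0208 [0.68 0.05 0.04]
```

Call:
drive_tool(
  offset=[
    [0.01,0,0],
    [0,0,0],
    [0,0,0],
    [0,0,0],
    [0,0,0],
    [0,0,0],
    [0,0,0],
    [0,0,0],
    [0,0,0],
    [0,0,0],
  ],
  turn=[
    [0,0,0],
    [0,0,0],
    [0,0,0],
    [0,0,0],
    [0,0,0],
    [0,0,0],
    [0,0,0],
    [0,0,0],
    [0,0,0],
    [0,0,0],
  ],
  hand=[0,0,0,0.35,0.45,0.55,0.6,0.6,0.6,0.6],
)

```text
time_s: 35.95
position: [0.6002, -0.1455, 0.0798]
tool_rot: [[-0.168, 0.986, -0.0], [0.986, 0.168, -0.0], [-0.0, -0.0, -1.0]]
ft_force: [0.0, 0.3, 0.4]
grip_width: 0.0512
gripper_force: 0.0
```

Call:
drive_tool(
  offset=[
    [0,0,-0.1],
    [0,0,-0.2],
    [0,0,-0.3],
    [0,0,-0.5],
    [0,0,-0.6],
    [0,0,-0.6],
    [0,0,-0.6],
    [0,0,-0.4],
    [0,0,-0.2],
    [0,0,0],
  ],
  turn=[
    [0,0,0],
    [0,0,0],
    [0,0,0],
    [0,0,0],
    [0,0,0],
    [0,0,0],
    [0,0,0],
    [0,0,0],
    [0,0,0],
    [0,0,0],
  ],
  hand=[0.6,0.6,0.6,0.6,0.6,0.6,0.6,0.6,0.6,0.6],
)

```text
time_s: 37.2
position: [0.6003, -0.1455, 0.2204]
tool_rot: [[-0.167, 0.986, 0.001], [0.986, 0.167, -0.0], [-0.001, 0.001, -1.0]]
ft_force: [-0.5, -0.3, -0.4]
grip_width: 0.0512
gripper_force: 0.0
```

Run:
```python
from h import *
st()
a=get_image('scene');w=get_image('wrist')
f=lambda im,s:cv2.resize(im,s,interpolation=cv2.INTER_CUBIC)
cv2.imwrite('pics/end.png',np.hstack([f(a[230:410,240:380],(400,514)),f(w[0:440,200:450],(292,514))]))
```

```text
t 37.20 rack mm x -0.84 y -0.31 barz 238.68 yaw 99.64 | F x -0.56 y -0.26 z -0.36 grip 0.0512 [-0.01  0.04  0.05]
```

View pics/end.png

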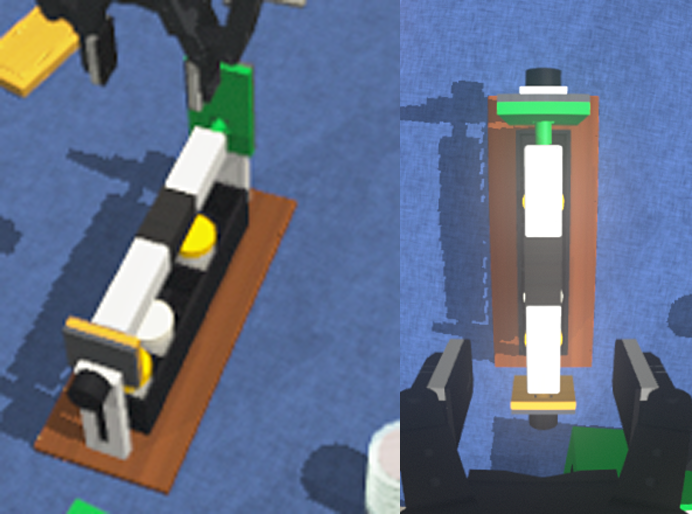

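The bar sits level between the stops. Its plunger is in the green recess (scene crop 218,125; wrist crop 544,130), its pin is in the brass recess, and the tubes are in place. The gripper is clear, so I'm handing in.

```bash
python3 -c "
from rig import env
print(env.close_job())"
```

```text
the job is handed in; nothing more can be done
None
```

The retaining bar is locked level between the two stops, both ends home in their recesses (about 99 mm high by feel), released, and the job handed in at about 37 s. Contact forces stayed under about 10 N in every reading I took.

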